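# Feed an orange through the guard slot with a tipping loading boat

## Task

Deliver the orange lying in the loading boat into the blue tray behind the white guard: working only by the red lever, push the boat straight in through the slot until it is fully home, tip it over towards the blue tray so that the orange rolls out, let the boat come upright again, then draw the empty boat all the way back out and leave it. The boat must never touch the guard, the robot must not touch the orange or the trough itself, and the guard and the things standing round must not be shifted.

Things in the scene. Friction and masses are not known exactly. Their poses are not given: they have to be found in the camera images.
- station: Fixed feeder base: low grey plate, 245 x 90 mm, with two steel rails (top at z 32 mm). Origin on the worktop directly below the lever when the boat is fully out. Its +x axis is the level direction in which the boat slides in towards the guard; +y is level, to the left when looking along +x. Behind the lever there is nothing higher than the rails and their 35 mm end stops.
- carriage (a joint): Slide of the carriage that bears the boat and the lever, along the station's +x: 0 m fully out, 0.15 m fully in (hard stops). It stays where it is left; friction 1.5 N plus 4 N per m/s. Starts at 0 to 0.012.
- tilter (a joint): Tip angle (rad) of boat and lever together about a level axis along the station's x, 90 mm above the worktop, at station y = 0: 0 upright, positive when the lever leans to station +y, stops at +-1.3. A damped spring (0.25 N m per rad) rights it within 1 s when let go. The orange rolls out on the side to which the lever leans; tip to about 1.2 to be sure.
- lever_top (a point): Middle line of the red lever, 2 mm below its very top (220 mm above the worktop when upright; 130 mm from the tip axis). The lever is a straight round post, 16 mm thick, rising from the tip axis behind the boat; push it from any side. It stays outside the guard. Its station x equals joint carriage. The carriage bearing stands 20 to 45 mm ahead of it, up to z 106 mm.
- boat: Open steel trough holding the orange, 110 mm long, 86 mm wide, with sloping sides, on a 14 mm rod from the lever. Frame: origin on the tip axis at the lever, x towards the guard, z up along the lever. Trough from x = 100 to 210 mm, its floor 13 mm and its rims 34 mm above the tip axis.
- boat_in (a point): Where the centre of the orange rests: middle of the trough, 45 mm above the tip axis.
- hood: Heavy standing guard (4 kg, 165 deep x 270 wide x 195 mm high): white front plate 8 mm thick, clear side and back walls, open top. Origin on the worktop under its centre, on the station's x axis within 1 mm and 312.5 mm ahead of its origin; axes parallel to the station's.
- tray_blue: Blue open tray, 140 x 110 x 40 mm, walls 4 mm, inside the guard at station x = 314 mm, its centre 70 mm to the left or right of the middle line (it changes places with the yellow one). Fixed. Origin at the centre of its underside, axes parallel to the station's.
- tray_yellow: Yellow open tray of the same size on the other side: the wrong one.
- orange_center (a point): Centre of the orange, 65 mm in diameter, about 0.15 kg, lying in the boat at the start.
- mug: Bystander: dotted white mug, 93 mm high. Origin under it.
- egg_timer: Bystander: red and white kitchen timer, 53 mm high. Origin under it.
- shaker: Bystander: wooden pepper mill, 170 mm high. Origin under it.
- orange: The same orange; this point is on its skin, lowest at the start, and turns with it as it rolls: use its centre instead.
- slot (a point): Centre of the slot, on the front face of the white plate, 230 mm ahead of the station's origin. Slot 102 mm wide, from 74 to 182 mm above the worktop: 8 mm clear on each side of the upright boat. In the slot the boat touches if tipped over about 0.25 rad; fully in, its rear is 12 mm past the plate and it is free to tip, and the lever is 80 mm in front of the plate.
Not all that is in view belongs to the job. Of the things like the tray_blue, leave any that is brown or turquoise; of the rest the smaller one is meant.

How it is judged:
On the way, in this order (a step that is already met when the one before it is completed fails the run):
1. the boat is fully in, upright, with the orange still in it (value of joint carriage above 0.143 m and value of joint tilter between -0.2 and 0.2 rad and distance between orange_center and boat_in below 0.04 m), for 0.1 s.
2. the boat is tipped while fully in (value of joint carriage above 0.14 m and (value of joint tilter above 0.5 rad or value of joint tilter below -0.5 rad)).
3. the orange lies in the blue tray, the boat still in (value of joint carriage above 0.14 m and x of orange_center in the frame of tray_blue between -0.07 and 0.07 m and y of orange_center in the frame of tray_blue between -0.055 and 0.055 m and z of orange_center in the frame of tray_blue below 0.055 m), for 0.2 s.
At the end, for the whole second after the job is handed in: The orange lies in the blue tray (its centre over the tray and under 55 mm above its underside); the empty boat is drawn back to within 12 mm of fully out, upright within 0.12 rad and at rest (value of joint carriage below 0.012 m and value of joint tilter between -0.12 and 0.12 rad and x of orange_center in the frame of tray_blue between -0.07 and 0.07 m and y of orange_center in the frame of tray_blue between -0.055 and 0.055 m and z of orange_center in the frame of tray_blue below 0.055 m and linear speed of boat below 0.02 m/s); the robot touches nothing.
It fails at once if the boat touches the guard or its slot (contact force between boat and hood above 0.3 N).
It fails at once if the guard is shifted more than 10 mm (distance of hood from where it was at the start of the episode above 0.01 m).
It fails at once if the robot touches the orange or the trough itself (contact force between any of the fingers, the arm and orange above 0.5 N or contact force between any of the fingers, the arm and boat above 0.5 N).
It fails at once if the orange gets into the yellow tray (x of orange_center in the frame of tray_yellow between -0.07 and 0.07 m and y of orange_center in the frame of tray_yellow between -0.055 and 0.055 m and z of orange_center in the frame of tray_yellow below 0.055 m).
It fails at once if a bystander is shifted more than 30 mm (distance of any of mug, egg_timer, shaker from where it was at the start of the episode above 0.03 m).
It also fails if it takes over 64 s, if anything falls off the work surface, if the arm or the gripper's body presses on something with over 40 N, if the wrist force passes 120 N, or if a joint passes its speed limit or range.

## Robot

A 7-joint arm with a two-finger parallel gripper is mounted at the origin on the work surface; the furniture and walls round the work are solid. World frame = base frame: x ahead of the robot, y to its left, z up, the work surface at z = 0. Lengths are in m, angles in rad, forces in N, time in s.
With the tool pointing down it reaches from about 0.4 to 0.875 m from the base axis. Payload 19.3 kg.
Tool frame: the origin (TCP) lies where the fingers leave the gripper's body, on its centre line; the fingertips stand bot.tip_reach ahead of it and the grasp point (between the pads) lies 54 mm ahead of it (bot.tip_reach is the distance from the TCP to the fingertips, in m); z points along the fingers, y is the line along which they close (so a half turn about z gives the same grasp; the last joint's range is limited). The gripper opens to 85 mm and grips with 20 to 120 N. Pads are 22 mm wide; open, the fingers measure 114 mm over their backs; the gripper's body (76 mm by 85 mm) begins 54 mm behind the grasp point. The pads swing forward as they close: fully open they stand 13 mm farther back than shut.
Start: joints at [-1.316, 0.521, -0.036, 1.599, 0.021, 1.021, -0.113], TCP at [0.199, 0.592, 0.304] pointing down, gripper open.
Joint ranges: [-2.91, 2.91], [-0.3, 2.13], [-1.5, 1.42], [0.17, 2.43], [-1.26, 4.41], [0.16, 1.93], [-2.52, 2.52]. Speed limits (rad/s): [1.89, 1.89, 2.39, 2.39, 3.01, 3.01, 3.01].

## Interface

Orientations are given as [roll, pitch, yaw] about the fixed x, y, z axes, in that order (R = Rz(yaw) Ry(pitch) Rx(roll)).
In Python, from workcell import bot gives the robot as it stands. The module is installed in compiled form; this text tells all that it offers.
- The arm moves only by the shell command python3 -m jog 'ROWS' [FORCE]. ROWS is JSON, a list that holds one entry, the list of rows, each a list of 7 numbers: the shift along the tool's x, y, z in mm, then the turn, a rotation vector about the tool's x, y, z in rad, then the opening, from 0 (shut) to 1 (fully open). In form: [[[tx, ty, tz, wx, wy, wz, fingers], ...]]. A call has 1 to 5 rows; each row shifts and turns the commanded pose from where the row before left it, along the tool's axes as they then stand; what a row does not reach is not made up. A row lasts 1/10 s, in which the tool goes at most 50 mm and 8.59 degrees, less where a joint would pass 70% of its speed; a pose out of reach is approached as far as the arm can. A call is refused whole if a number of a shift passes 50 or a number of a turn 0.15, either way. A call with a gripper value outside its range is refused whole. The fingers move at their own pace and stop on an object; FORCE is the grip in N (left out, the last holds). Time passes only in rows, so rows that do not move let the fingers close. It gives the time, the measured TCP pose, the force, the opening and the grip force at its end, in the units of the state.
- bot.observe(): the state, without advancing time (a new reading comes with each control period).
- bot.grab_frame(name): name is "scene" or "top" or "wrist"; returns a dict with "img" (480x640x3 uint8, red, green, blue), "intrinsics" (3x3 intrinsics, pixels), "k1" (the pictures are not rectified: a ray, as slopes to the right and down, at radius r is drawn at 1 + k1 r^2 times it, then the intrinsics apply), "R" (3x3) and "t" (3): a world point X has camera coordinates R X + t; the wrist camera has in their place "tool_from_camera" (4x4, takes a point from camera to tool coordinates, whose origin is the TCP and whose axes are the flange's). Camera axes: x right, y down, z forward; pixel columns grow to the right and rows downward; lengths in m; the calibration is good to about 2 mm. A picture is of the moment at which its call begins: read the wrist's pose just before it. There is no depth.
- bot.job_done(): hands the job in; it is judged then, once.
Trained networks look in a picture, given as the dict that the camera call returned (one of the last four; its "shot" number tells which), for a name from the list of things; names that differ only in an ending like _2 or _b are one class to them, and where a whole thing is asked for, a point or a joint stands for the part that bears it (a point fixed in the world has none). Each returns a list of dicts, best first, with "conf" (0 to 1); they miss things now and then, are a little off and sometimes report something else, mostly with a low value. They report only what shows in the picture. A call takes as long as a camera call. They do not tell look-alikes from the thing itself.
- bot.trace(query, picture): "region" (480x640 bool, what is visible of it).
- bot.spot_point(query, picture): "xyz" ([x, y, z] in m, in world coordinates, good to about 4 mm: a listed point, or the origin of a listed thing).
The state is a dict: "clock": time; "qpos": joint angles; "qd": joint speeds; "joint_efforts": joint torques, N m; "position": TCP position; "tool_rot": TCP orientation; "force": force on the tool from outside, world axes, zero at the start; "moment": the same for the moment, N m; "grip_width": finger opening in m; "finger_force": force on a finger pad.
Only numpy, scipy, OpenCV 4.12 (cv2) and the standard library are available. Lean on these libraries where they do the work, as an engineer would, in place of code of your own. Each camera call takes 0.05 s, during which the arm holds its last target. There are 200 camera calls.

## Working session

There is one attempt and no reset: what is moved stays moved. The work goes in short steps, Python scripts to look and compute and a shell command to move; the robot and the scene stay as the last step left them, time stands still between calls to the robot, and variables do not carry over. Pictures are saved under pics/ and viewed, at most 10 in all, crops included, and the job is handed in when it is done.

```bash
mkdir -p pics; cat > h.py <<'E'
import numpy as np, cv2
from workcell import bot
E
python3 - <<'E'
from h import *
s=bot.observe(); print(s["clock"],s["position"],s["tool_rot"],bot.tip_reach,s["grip_width"])
for c in ["scene","top"]:
    p=bot.grab_frame(c); cv2.imwrite(f"pics/{c}1.png",p["img"][:,:,::-1])
    for q in ["station","lever_top","slot","hood","tray_blue","tray_yellow","orange_center","mug","egg_timer","shaker","boat_in"]:
        r=bot.spot_point(q,p); print(c,q,[(np.round(a["xyz"],3).tolist(),round(a["conf"],2)) for a in r[:3]])
        if r:
            for a in r[:3]:
                X=p["R"]@np.array(a["xyz"])+p["t"]; x=X[:2]/X[2]; x=x*(1+p["k1"]*(x@x)); print("   px",(p["intrinsics"]@np.r_[x,1])[:2].round())
E
```

```text
0.0 [0.19939945 0.59208434 0.30332488] [-3.14048154e+00  6.77598114e-05  2.81676447e+00] 0.0726 0.08523588721362732
scene station [([0.589, 0.143, -0.002], 0.8), ([0.585, -0.17, 0.002], 0.39)]
   px [293. 256.]
   px [347. 316.]
scene lever_top [([0.59, 0.143, 0.22], 0.7), ([0.579, 0.436, -0.0], 0.27)]
   px [291. 196.]
   px [250. 212.]
scene slot [([0.584, -0.085, 0.125], 0.6)]
   px [331. 264.]
scene hood [([0.58, -0.167, 0.004], 0.79)]
   px [345. 315.]
scene tray_blue [([0.84, 0.04, -0.001], 0.83), ([0.386, 0.08, -0.002], 0.8), ([0.316, -0.151, 0.001], 0.69)]
   px [377. 247.]
   px [243. 290.]
   px [256. 351.]
scene tray_yellow []
scene orange_center [([0.585, -0.018, 0.134], 0.75)]
   px [318. 249.]
scene mug [([0.508, -0.431, -0.0], 0.65), ([0.59, 0.145, -0.001], 0.25)]
   px [382. 397.]
   px [293. 255.]
scene egg_timer [([0.388, -0.33, -0.0], 0.63), ([0.585, -0.013, 0.103], 0.36)]
   px [316. 388.]
   px [318. 256.]
scene shaker [([0.583, 0.439, 0.002], 0.83), ([0.589, -0.014, 0.104], 0.27)]
   px [251. 211.]
   px [319. 256.]
scene boat_in [([0.588, -0.018, 0.13], 0.81)]

[... 153 characters left out ...]
0.587, -0.085, 0.128], 0.92), ([0.391, -0.33, 0.0], 0.42)]
   px [354. 257.]
   px [433. 349.]
top hood []
top tray_blue [([0.65, -0.166, 0.002], 0.9), ([0.384, 0.082, 0.003], 0.9), ([0.837, 0.034, 0.002], 0.78)]
   px [382. 249.]
   px [282. 332.]
   px [321. 179.]
top tray_yellow [([0.513, -0.168, 0.001], 0.57), ([0.582, 0.437, -0.002], 0.24)]
   px [378. 297.]
   px [168. 246.]
top orange_center [([0.586, -0.015, 0.135], 0.7)]
   px [327. 254.]
top mug [([0.503, -0.429, -0.002], 0.67)]
   px [471. 313.]
top egg_timer [([0.388, -0.331, -0.0], 0.72)]
   px [432. 350.]
top shaker [([0.583, 0.434, -0.001], 0.85)]
   px [169. 245.]
top boat_in [([0.588, -0.015, 0.135], 0.88)]
   px [328. 253.]
```

View pics/scene1.png

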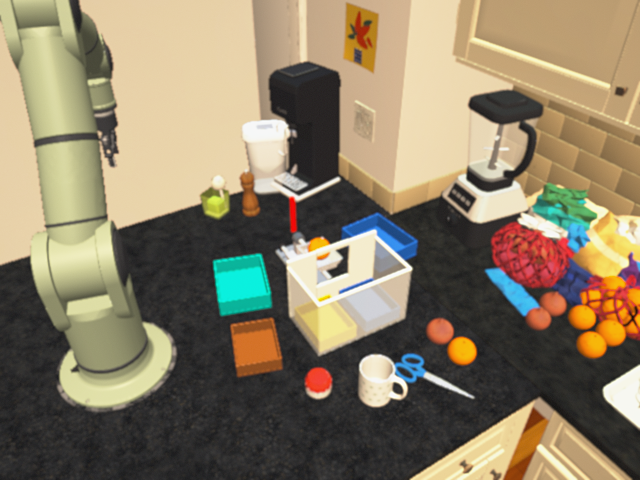

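View pics/top1.png

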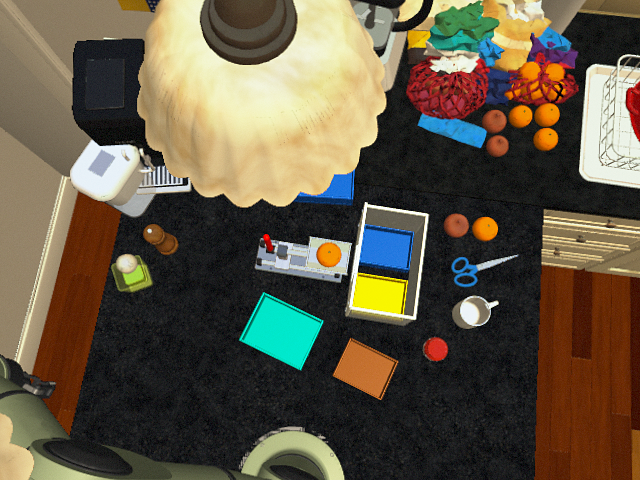

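```bash
python3 -c "
import cv2
i=cv2.imread('pics/top1.png')[215:330,240:430];cv2.imwrite('pics/crop1.png',cv2.resize(i,None,fx=4,fy=4,interpolation=2))"
```

```text
(no output)
```

View pics/crop1.png

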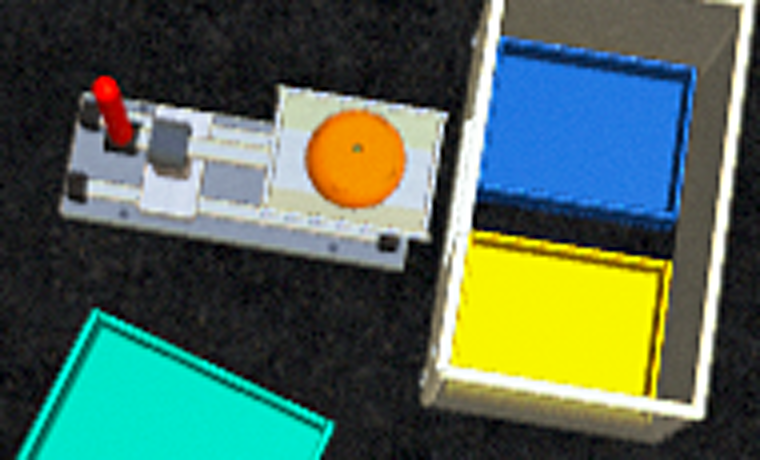

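Blue candidates in the top view are the tray in the guard (387,248), the larger blue one behind it (326,188), the turquoise (282,332) and the brown (365,368). The crop confirms the smaller blue one inside the guard. It lies at world +x, which is station +y. The red lever is at (265,237) and upright, and the orange is in the boat at (328,254).

I'll grip the lever with the fingers closing along station x, so it can pivot between the pads.

```bash
python3 -m jog '[[[0,0,-20,0,0,-0.1,1],[0,0,-20,0,0,-0.1,1],[0,0,-10,0,0,-0.107,1],[-33,-38,0,0,0,0,1],[-33,-38,0,0,0,0,1]]]' && python3 -m jog '[[[-33,-38,0,0,0,0,1],[-33,-38,0,0,0,0,1],[-33,-38,0,0,0,0,1],[-33,-38,0,0,0,0,1],[-33,-38,0,0,0,0,1]]]'
```

```text
clock: 1.7
position: [0.2637, 0.515, 0.3539]
tool_rot: [3.141, -0.0, 3.126]
force: [2.4, 0.1, -0.7]
grip_width: 0.0853
finger_force: 0.0
clock: 2.2
position: [0.4252, 0.3222, 0.3542]
tool_rot: [3.141, 0.0, 3.124]
force: [0.7, 1.9, -0.3]
grip_width: 0.0853
finger_force: 0.0
```

```bash
python3 -m jog '[[[-33,-36,0,0,0,0,1],[-33,-36,0,0,0,0,1],[-33,-36,0,0,0,0,1],[-33,-36,0,0,0,0,1],[-20,-15,0,0,0,0,1]]]'; python3 -m jog '[[[0,0,0,0,0,0,1],[0,0,0,0,0,0,1]]]';python3 - <<'E'
from h import *
from scipy.spatial.transform import Rotation as Ro
s=bot.observe(); R=Ro.from_euler('xyz',s["tool_rot"]).as_matrix(); P=np.array(s["position"]); print(P)
p=bot.grab_frame("wrist"); cv2.imwrite("pics/w1.png",p["img"][:,:,::-1])
q=bot.grab_frame("top")
for n,f in (("wrist",p),("top",q)):
  for k in ["lever_top","station","slot","orange_center","boat_in"]:
    for a in bot.spot_point(k,f)[:1]: print(n,k,np.round(a["xyz"],4),round(a["conf"],2),"tool shift mm",(R.T@(np.array(a["xyz"])-P)*1000).round(1))
E
```

```text
clock: 2.7
position: [0.5754, 0.1581, 0.354]
tool_rot: [-3.14, 0.001, 3.12]
force: [0.3, 0.4, -0.4]
grip_width: 0.0854
finger_force: 0.0
clock: 2.9
position: [0.5733, 0.1622, 0.3536]
tool_rot: [3.142, -0.001, 3.123]
force: [-0.1, 1.1, 0.6]
grip_width: 0.0852
finger_force: 0.0
[0.57329977 0.16222287 0.35363721]
wrist lever_top [0.5883 0.1434 0.2225] 0.89 tool shift mm [-15.4 -18.5 131.1]
wrist station [0.5928 0.1444 0.0019] 0.57 tool shift mm [-20.  -17.5 351.7]
wrist orange_center [ 0.5846 -0.017   0.1326] 0.68 tool shift mm [ -14.7 -179.   221. ]
wrist boat_in [5.818e-01 4.385e-01 2.000e-04] 0.49 tool shift mm [ -3.6 276.4 353.4]
top lever_top [0.5863 0.1385 0.2204] 0.75 tool shift mm [-13.5 -23.5 133.2]
top station [ 5.913e-01  1.442e-01 -5.000e-04] 0.61 tool shift mm [-18.5 -17.7 354.1]
top orange_center [ 0.5881 -0.0147  0.1357] 0.77 tool shift mm [ -18.2 -176.6  217.9]
top boat_in [ 0.5896 -0.0156  0.1347] 0.74 tool shift mm [ -19.7 -177.5  218.9]
```

View pics/w1.png

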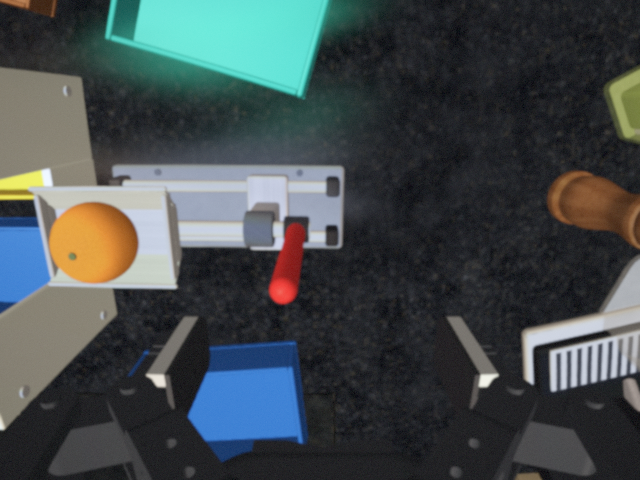

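The wrist view shows the lever top at (284,292) and the station edges parallel to the image rows, so the yaw is right. The finger pads are at columns 180 and 465, clear of everything. I'll move over the lever, go down and close gently.

```bash
python3 -m jog '[[[-15,-20,0,0,0,0,1],[0,0,24,0,0,0,1],[0,0,24,0,0,0,1],[0,0,25,0,0,0,1],[0,0,24,0,0,0,1]]]'; python3 -m jog '[[[0,0,0,0,0,0,0.2],[0,0,0,0,0,0,0],[0,0,0,0,0,0,0],[0,0,0,0,0,0,0],[0,0,0,0,0,0,0]]]' 20;  python3 -m jog '[[[0,0,0,0,0,0,0],[0,0,0,0,0,0,0],[0,0,0,0,0,0,0],[0,0,0,0,0,0,0],[0,0,0,0,0,0,0]]]'; python3 - <<'E'
from h import *
p=bot.grab_frame("wrist"); cv2.imwrite("pics/w2.png",p["img"][:,:,::-1])
for k in ["lever_top"]:
    for n in ("wrist","top"): print(n,[np.round(a["xyz"],4) for a in bot.spot_point(k,bot.grab_frame(n))[:1]])
E
```

```text
clock: 4.0
position: [0.5879, 0.142, 0.2559]
tool_rot: [3.142, 0.0, 3.124]
force: [-0.1, -0.3, 0.7]
grip_width: 0.0852
finger_force: 0.0
clock: 4.5
position: [0.5883, 0.1421, 0.2579]
tool_rot: [3.141, 0.001, 3.124]
force: [-0.7, 0.8, 8.6]
grip_width: 0.0152
finger_force: 21.9
clock: 5.0
position: [0.5884, 0.1421, 0.2579]
tool_rot: [3.141, 0.002, 3.124]
force: [-1.3, 0.1, 5.9]
grip_width: 0.0148
finger_force: 21.7
wrist [array([0.5866, 0.1427, 0.2199])]
top [array([ 0.5891, -0.0112,  0.1371])]
```

View pics/w2.png

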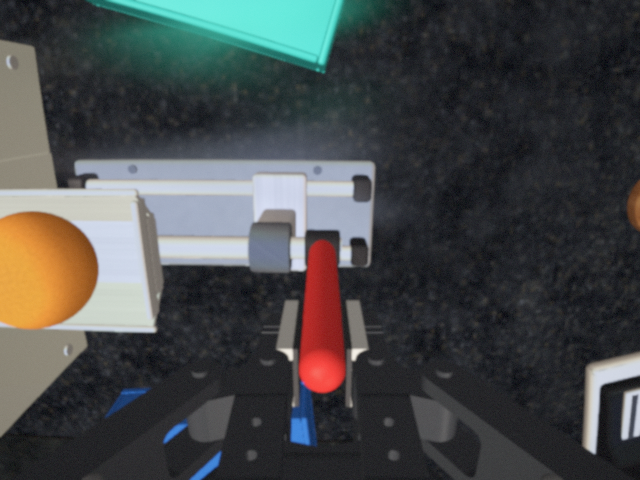

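Lever held at 14.8 mm. Pushing in gently along tool -y.

```bash
python3 -m jog '[[[0,-4,0,0,0,0,0],[0,-7,0,0,0,0,0],[0,-10,0,0,0,0,0],[0,-10,0,0,0,0,0],[0,-10,0,0,0,0,0]]]'; python3 - <<'E'
from h import *
f=bot.grab_frame("top")
for k in ["orange_center","boat_in","slot"]: print(k,[np.round(a["xyz"],4) for a in bot.spot_point(k,f)[:1]])
E
```

```text
clock: 5.75
position: [0.5876, 0.1012, 0.2579]
tool_rot: [3.141, 0.002, 3.124]
force: [-1.2, 0.8, 6.2]
grip_width: 0.0154
finger_force: 21.8
orange_center [array([ 0.5859, -0.0377,  0.1343])]
boat_in [array([ 0.5829, -0.0509,  0.1348])]
slot []
```

```bash
python3 -m jog '[[[0,-10,0,0,0,0,0],[0,-10,0,0,0,0,0],[0,-10,0,0,0,0,0],[0,-10,0,0,0,0,0],[0,-10,0,0,0,0,0]]]'; python3 -m jog '[[[0,-10,0,0,0,0,0],[0,-10,0,0,0,0,0],[0,-10,0,0,0,0,0],[0,-8,0,0,0,0,0],[0,-6,0,0,0,0,0]]]';  python3 -m jog '[[[0,-4,0,0,0,0,0],[0,-3,0,0,0,0,0],[0,-2,0,0,0,0,0],[0,0,0,0,0,0,0],[0,0,0,0,0,0,0]]]'; python3 - <<'E'
from h import *
f=bot.grab_frame("top"); cv2.imwrite("pics/t2.png",cv2.resize(f["img"][190:340,230:450,::-1],None,fx=3.5,fy=3.5))
for k in ["orange_center","boat_in","slot","tray_blue"]: print(k,[np.round(a["xyz"],4) for a in bot.spot_point(k,f)[:1]])
E
```

```text
clock: 6.45
position: [0.5867, 0.0511, 0.2579]
tool_rot: [3.141, 0.001, 3.124]
force: [-1.6, 1.7, 7.1]
grip_width: 0.0149
finger_force: 21.9
clock: 6.95
position: [0.5858, 0.0068, 0.2579]
tool_rot: [3.141, 0.001, 3.124]
force: [-1.6, 2.2, 8.2]
grip_width: 0.0151
finger_force: 21.9
clock: 7.45
position: [0.5856, -0.0021, 0.2578]
tool_rot: [3.142, 0.001, 3.124]
force: [-2.1, -1.9, 8.7]
grip_width: 0.0151
finger_force: 22.0
orange_center [array([ 0.5886, -0.1542,  0.1373])]
boat_in [array([ 0.5816, -0.1565,  0.1354])]
slot [array([ 0.5815, -0.0846,  0.1282])]
tray_blue [array([ 0.3181, -0.1477,  0.0019])]
```

View pics/t2.png

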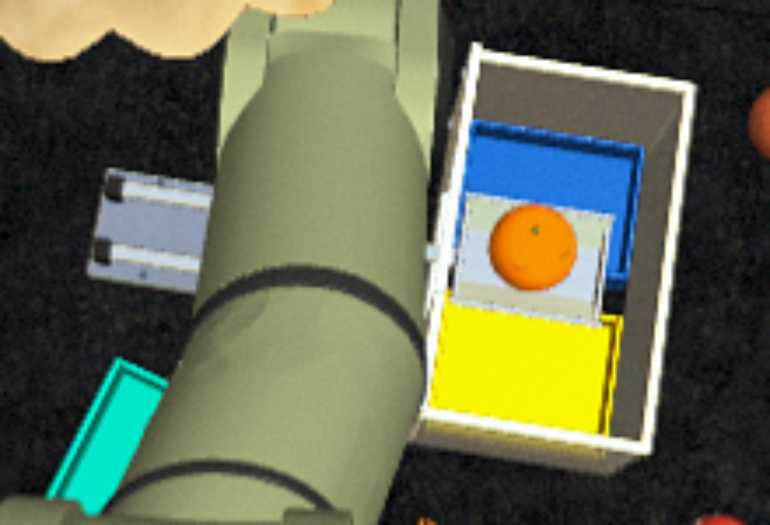

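The boat is inside the guard with the orange in it (crop 535,247). I'll creep forward until I feel the stop.

```bash
for i in 1; do python3 -m jog '[[[0,-2,0,0,0,0,0],[0,0,0,0,0,0,0]]]'; done; python3 -m jog '[[[0,-2,0,0,0,0,0],[0,0,0,0,0,0,0]]]'
```

```text
clock: 7.9
position: [0.5856, -0.0039, 0.2579]
tool_rot: [3.141, 0.001, 3.124]
force: [-1.5, -0.3, 8.4]
grip_width: 0.0151
finger_force: 21.9
clock: 8.1
position: [0.5856, -0.0059, 0.2579]
tool_rot: [3.141, 0.001, 3.124]
force: [-1.2, -0.3, 7.8]
grip_width: 0.0154
finger_force: 21.9
```

```bash
python3 -m jog '[[[0,-1,0,0,0,0,0],[0,-1,0,0,0,0,0],[0,0,0,0,0,0,0]]]'; python3 -m jog '[[[0,-2,0,0,0,0,0],[0,0,0,0,0,0,0]]]'
```

```text
clock: 8.4
position: [0.5857, -0.0065, 0.2579]
tool_rot: [3.14, 0.001, 3.125]
force: [-1.7, 9.0, 7.0]
grip_width: 0.0151
finger_force: 22.0
clock: 8.6
position: [0.5857, -0.0069, 0.2579]
tool_rot: [3.138, 0.001, 3.126]
force: [-1.2, 16.3, 7.8]
grip_width: 0.0149
finger_force: 22.2
```

At the hard stop. I'll back off 2 mm and tip along the arc (r = 114 mm) towards tool -x, which is the blue side.

```bash
python3 -m jog '[[[0,2,0,0,0,0,0],[0,0,0,0,0,0,0],[-13.6,0,0.8,0,0,0,0],[-13.5,0,2.5,0,0,0,0],[-13.1,0,4,0,0,0,0]]]'; python3 -m jog '[[[-12.5,0,5.6,0,0,0,0],[-11.7,0,7,0,0,0,0]]]'
```

```text
clock: 9.1
position: [0.6261, -0.0075, 0.2503]
tool_rot: [3.14, 0.001, 3.125]
force: [-1.9, 5.4, 2.7]
grip_width: 0.0154
finger_force: 21.9
clock: 9.3
position: [0.6505, -0.0082, 0.2375]
tool_rot: [3.14, 0.001, 3.124]
force: [-0.7, 5.8, 3.0]
grip_width: 0.0156
finger_force: 22.3
```

```bash
python3 -m jog '[[[-10.8,0,8.4,0,0,0,0],[-9.7,0,9.6,0,0,0,0],[-8.5,0,10.7,0,0,0,0]]]'; python3 -m jog '[[[-7.2,0,11.5,0,0,0,0],[-5.7,0,12.6,0,0,0,0],[0,0,0,0,0,0,0],[0,0,0,0,0,0,0],[0,0,0,0,0,0,0]]]'; python3 - <<'E'
from h import *
f=bot.grab_frame("top"); cv2.imwrite("pics/t3.png",cv2.resize(f["img"][190:340,230:450,::-1],None,fx=3.5,fy=3.5))
for k in ["orange_center","tray_blue"]: print(k,[np.round(a["xyz"],4) for a in bot.spot_point(k,f)[:2]])
E
```

```text
clock: 9.6
position: [0.6797, -0.0091, 0.2081]
tool_rot: [3.141, 0.001, 3.124]
force: [-0.9, 5.0, 3.8]
grip_width: 0.0149
finger_force: 21.3
clock: 10.1
position: [0.6922, -0.0094, 0.1839]
tool_rot: [3.141, 0.001, 3.124]
force: [2.5, 6.0, 3.9]
grip_width: 0.015
finger_force: 21.2
orange_center [array([ 0.6597, -0.1625,  0.0369])]
tray_blue [array([ 6.528e-01, -1.685e-01,  2.000e-04]), array([ 0.3107, -0.1521,  0.0015])]
```

View pics/t3.png

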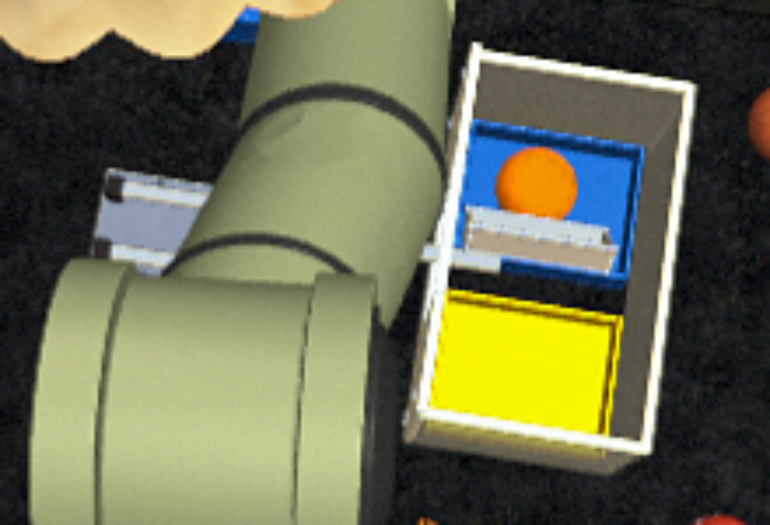

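The orange lies in the blue tray (crop 537,187; z 0.037). Now I'll reverse the arc to upright.

```bash
python3 -m jog '[[[5.7,0,-12.6,0,0,0,0],[7.2,0,-11.5,0,0,0,0],[8.5,0,-10.7,0,0,0,0],[9.7,0,-9.6,0,0,0,0],[10.8,0,-8.4,0,0,0,0]]]'; python3 -m jog '[[[11.7,0,-7,0,0,0,0],[12.5,0,-5.6,0,0,0,0],[13.1,0,-4,0,0,0,0],[13.5,0,-2.5,0,0,0,0],[13.6,0,-0.8,0,0,0,0]]]';python3 -m jog '[[[0,0,0,0,0,0,0],[0,0,0,0,0,0,0]]]'; python3 - <<'E'
from h import *
f=bot.grab_frame("top"); cv2.imwrite("pics/t4.png",cv2.resize(f["img"][190:340,230:450,::-1],None,fx=3.5,fy=3.5))
for k in ["orange_center"]: print(k,[np.round(a["xyz"],4) for a in bot.spot_point(k,f)[:2]])
E
```

```text
clock: 10.75
position: [0.6494, -0.0082, 0.2367]
tool_rot: [3.141, -0.0, 3.124]
force: [0.1, 7.6, -3.1]
grip_width: 0.0154
finger_force: 22.5
clock: 11.25
position: [0.5854, -0.0065, 0.2567]
tool_rot: [3.14, 0.001, 3.125]
force: [3.0, 11.4, -4.0]
grip_width: 0.0156
finger_force: 21.9
clock: 11.45
position: [0.5854, -0.0065, 0.2567]
tool_rot: [3.14, 0.0, 3.125]
force: [0.5, 10.8, 2.7]
grip_width: 0.0153
finger_force: 22.4
orange_center [array([ 0.6575, -0.1612,  0.0367])]
```

View pics/t4.png

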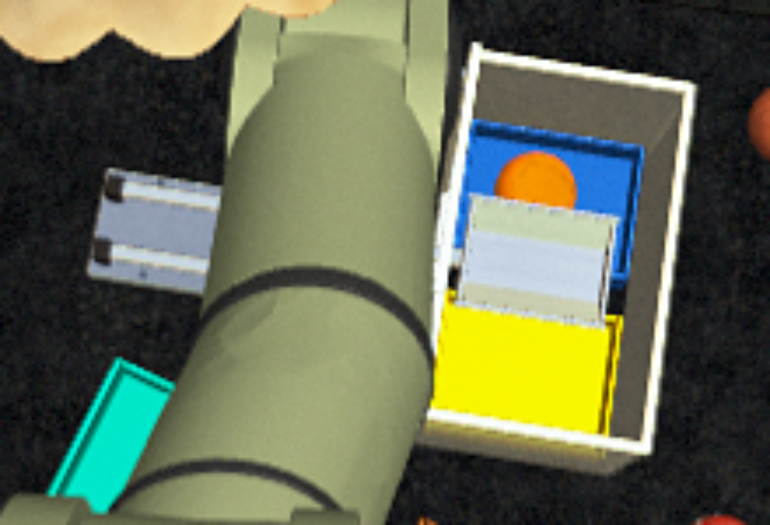

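Upright and empty. Drawing out.

```bash
python3 -m jog '[[[0,5,0,0,0,0,0],[0,10,0,0,0,0,0],[0,12,0,0,0,0,0],[0,12,0,0,0,0,0],[0,12,0,0,0,0,0]]]'; python3 -m jog '[[[0,12,0,0,0,0,0],[0,12,0,0,0,0,0],[0,12,0,0,0,0,0],[0,12,0,0,0,0,0],[0,12,0,0,0,0,0]]]';  python3 -m jog '[[[0,12,0,0,0,0,0],[0,12,0,0,0,0,0],[0,10,0,0,0,0,0],[0,5,0,0,0,0,0],[0,0,0,0,0,0,0]]]';  python3 -m jog '[[[0,0,0,0,0,0,0],[0,0,0,0,0,0,0]]]'
```

```text
clock: 12.05
position: [0.5862, 0.0443, 0.2568]
tool_rot: [-3.142, -0.0, 3.124]
force: [0.5, -2.6, 0.9]
grip_width: 0.0153
finger_force: 22.1
clock: 12.55
position: [0.5873, 0.104, 0.2568]
tool_rot: [-3.141, -0.0, 3.124]
force: [1.3, -2.2, -2.2]
grip_width: 0.0156
finger_force: 21.8
clock: 13.05
position: [0.5879, 0.1431, 0.2568]
tool_rot: [3.141, -0.0, 3.125]
force: [1.5, 1.9, -4.5]
grip_width: 0.0154
finger_force: 21.6
clock: 13.25
position: [0.5879, 0.1417, 0.2568]
tool_rot: [3.142, -0.0, 3.123]
force: [1.9, 1.9, -6.2]
grip_width: 0.0154
finger_force: 21.5
```

```bash
python3 -m jog '[[[0,0,0,0,0,0,0.7],[0,0,0,0,0,0,0.7],[0,0,0,0,0,0,0.7],[0,0,0,0,0,0,0.7],[0,0,0,0,0,0,0.7]]]'; python3 -m jog '[[[0,0,-20,0,0,0,0.7],[0,0,-30,0,0,0,0.7],[0,0,-30,0,0,0,0.7],[0,0,-30,0,0,0,0.7],[30,0,0,0,0,0,0.7]]]'; python3 -m jog '[[[40,20,0,0,0,0,0.7],[40,20,0,0,0,0,0.7],[40,20,0,0,0,0,0.7],[40,20,0,0,0,0,0.7],[0,0,0,0,0,0,0.7]]]'; python3 -m jog '[[[0,0,0,0,0,0,0.7],[0,0,0,0,0,0,0.7],[0,0,0,0,0,0,0.7],[0,0,0,0,0,0,0.7],[0,0,0,0,0,0,0.7]]]'; python3 - <<'E'
from h import *
f=bot.grab_frame("top"); cv2.imwrite("pics/t5.png",cv2.resize(f["img"][190:370,130:450,::-1],None,fx=2.5,fy=2.5))
for k in ["lever_top","orange_center","boat_in","tray_blue","slot"]: print(k,[np.round(a["xyz"],4) for a in bot.spot_point(k,f)[:2]])
E
```

```text
clock: 13.75
position: [0.588, 0.142, 0.257]
tool_rot: [-3.142, 0.0, 3.124]
force: [-0.1, -0.4, -0.3]
grip_width: 0.0598
finger_force: 0.0
clock: 14.25
position: [0.5604, 0.1425, 0.3702]
tool_rot: [3.14, 0.006, 3.122]
force: [-1.3, 0.6, -0.9]
grip_width: 0.0597
finger_force: 0.0
clock: 14.75
position: [0.3955, 0.2278, 0.3673]
tool_rot: [3.141, -0.001, 3.129]
force: [1.2, -0.6, -0.5]
grip_width: 0.0598
finger_force: 0.0
clock: 15.25
position: [0.3998, 0.2252, 0.3667]
tool_rot: [-3.141, -0.0, 3.123]
force: [0.5, -0.3, -0.2]
grip_width: 0.0595
finger_force: 0.0
lever_top [array([ 0.508 , -0.1677,  0.0007])]
orange_center [array([ 0.6587, -0.1599,  0.0359])]
boat_in [array([ 0.587 , -0.0112,  0.1358])]
tray_blue [array([0.3857, 0.0834, 0.0033]), array([ 6.501e-01, -1.684e-01,  6.000e-04])]
slot [array([ 0.582 , -0.0849,  0.1261])]
```

View pics/t5.png

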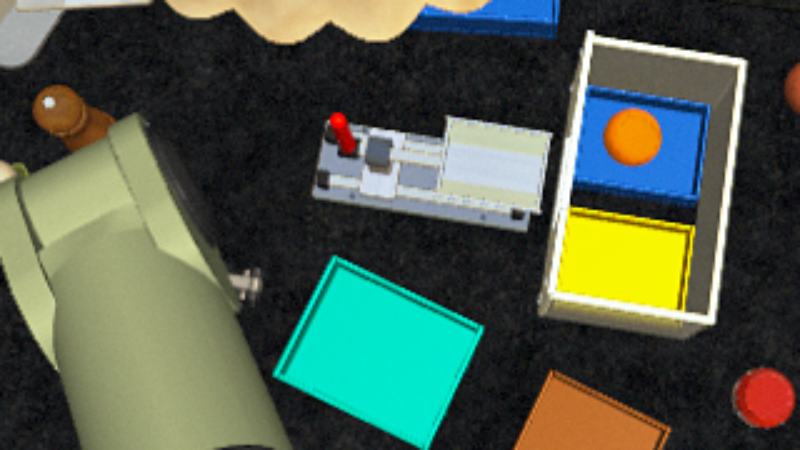

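The boat is out, upright and empty, the orange is in the blue tray (633,137), and the robot is clear.

```bash
python3 -c "
from workcell import bot
print(bot.job_done())"
```

```text
the job is handed in; nothing more can be done
None
```

The job is handed in at about 15 s of the 64 s: the last picture shows the orange in the blue tray, the empty boat drawn back out and upright, and the robot clear of everything; no verdict was returned.

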